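# Seat the battery carrier and hold the bay cover over its tapped holes

### The job

Push the battery carrier in the instrument's open bay along its runners, away from the robot's side, until the spring catch snaps and it sits fully home. Then pick up by its handle the larger cover, the one whose four corner holes match the four tapped holes round the bay, and hold it level about a centimetre above the gasket with a tapped hole showing in every hole of the cover, ready for a colleague to start the screws. Do not let the cover rest or press on the instrument, leave the other things where they lie, and finish while still holding the cover there.

Things in the scene. Friction and masses are not known exactly. Their poses are not given: they have to be found in the camera images.
- instrument: Bench instrument, fixed on the table: light grey case 307 mm long (x), 213 mm wide (y), 88 mm high (94 mm at the front frame), from 165 mm behind (-x) to 142 mm ahead (+x) of its origin. Black-framed front panel with display, knob and terminals at its +x end, vent slots in the top at its -x end. Origin on the table under the centre of its battery bay; z up.
- bay_centre (a point): Centre of the battery bay's mouth, level with the case's flat top, 88 mm above the table. The bay is a well open at the top, 130 mm (x) by 76 mm (y), floor 58 mm below the top. A black gasket 3 mm wide and 2 mm high frames the mouth. Round it are four tapped holes at x = +-73, y = +-46 mm: 5 mm dark bores in 9 mm brass inserts. Axes as the instrument.
- bay_tap_a (a point): Centre of the tapped hole at x = -73, y = -46 mm of the instrument, at the level of the case's flat top (88 mm above the table).
- bay_tap_c (a point): Centre of the diagonally opposite tapped hole, x = +73, y = +46 mm of the instrument, at the level of the case's flat top.
- carrier (a joint): How far the battery carrier has slid along the instrument's +x, m: 0 at the -x end of its runners, 0.036 fully home at its stop. A spring ball plunger in the bay's side wall resists from about 0.024 on with up to about 7 N; past about 0.033 it draws the carrier to the stop by itself (if nothing holds it back) and keeps it there. Before that it slides with about 1 N and stays where left.
- carrier_grip (a point): Middle of the top of the carrier's finger grip. The carrier is a black tray 76 (x) by 62 mm (y) low in the bay with four grey cells lying across it, tops 48 mm above the table. The grip is an upright rib, 10 mm thick (x), 36 mm wide (y), top 80 mm above the table. At joint 0 it stands 8 mm to the -x side of the bay's centre (52 mm free behind it), at home 28 mm to the +x side.
- bay_cover: The larger of two loose aluminium covers lying flat, handle up: plate 164 (x) by 110 (y) by 4 mm, 8 mm hole in each corner at x = +-73, y = +-46 mm, about 0.26 kg; same when turned half round. Origin mid underside, z up. Its dark steel pull handle runs along x over the middle: bar 90 mm long, 10 mm wide (y), 32 to 44 mm above the underside, on end posts 70 mm apart.
- cover_handle (a point): Middle of the cover's handle bar, 38 mm above the cover's underside, over its origin. Axes as the cover.
- cover_hole_a (a point): Centre of the cover's corner hole at x = -73, y = -46 mm, at the underside.
- cover_hole_c (a point): Centre of the cover's diagonally opposite corner hole at x = +73, y = +46 mm, at the underside.
- small_cover: Bystander: smaller loose aluminium cover of another bay, 110 (x) by 70 (y) by 4 mm, two holes on its middle line, with a similar handle 70 mm long, 44 mm high. It and the larger cover lie side by side in either order. Origin mid underside.
- screw_dish: Bystander: a round steel dish, 72 mm across, 16 mm high, with four screws in it. Origin at the middle of the underside.
- screwdriver: Bystander: a black-handled screwdriver 200 mm long lying flat, 26 mm thick at the handle; origin at its middle on the table.
There are look-alikes about, which are no part of the job. What is shaped like the bay_cover but green or pink is not meant.

How it is judged:
On the way:
1. the battery carrier has been pushed past the spring catch and sits fully home (value of joint carrier above 0.0345 m), for 0.2 s.
At the end, for the whole second after the job is handed in: Carrier within 1.5 mm of its stop. The larger cover held still in the gripper over the bay, level within 3.4 degrees, underside 4 to 20 mm above the gasket, not touching the instrument, hole centres within 4 mm sideways of the tapped holes; either way round will do (value of joint carrier above 0.0345 m and ((horizontal distance between cover_hole_a and bay_tap_a below 0.004 m and horizontal distance between cover_hole_c and bay_tap_c below 0.004 m) or (horizontal distance between cover_hole_a and bay_tap_c below 0.004 m and horizontal distance between cover_hole_c and bay_tap_a below 0.004 m)) and z of bay_cover in the frame of bay_tap_a between 0.006 and 0.022 m and angle between bay_cover's own z axis and vertical below 0.06 rad and linear speed of bay_cover below 0.01 m/s and contact force between bay_cover and the fingers above 1 N and contact force between bay_cover and instrument below 0.1 N); the arm keeps its last pose, push and grip.
It fails at once if the cover rests or presses on the instrument (over 2 N) (contact force between bay_cover and instrument above 2 N).
It fails at once if the small cover is moved by more than 30 mm (distance of small_cover from where it was at the start of the episode above 0.03 m).
It fails at once if the screw dish is moved by more than 30 mm (distance of screw_dish from where it was at the start of the episode above 0.03 m).
It fails at once if the screwdriver is moved by more than 30 mm (distance of screwdriver from where it was at the start of the episode above 0.03 m).
It also fails if it takes over 51 s, if anything falls off the work surface, if the arm or the gripper's body presses on something with over 40 N, if the wrist force passes 120 N, or if a joint passes its speed limit or range.

### The arm

A 6-joint arm with a two-finger parallel gripper is mounted at the origin on the work surface. World frame = base frame: x ahead of the robot, y to its left, z up, the work surface at z = 0. Lengths are in m, angles in rad, forces in N, time in s.
With the tool pointing down it reaches from about 0.25 to 0.725 m from the base axis. Payload 4 kg.
Tool frame: the origin (TCP) lies at the very end of the fingers, on their centre line; the grasp point (between the pads) lies 19 mm behind it; x points along the fingers, z is the direction in which the jaws open and shut, and the axes are right-handed (so a half turn about x gives the same grasp; the last joint's range is limited). The gripper opens to 85 mm and grips with 20 to 120 N. Pads are 22 mm wide; open, the fingers measure 114 mm over their backs; the gripper's body (76 mm by 85 mm) begins 54 mm behind the grasp point. The pads swing forward as they close: fully open they stand 13 mm farther back than shut.
Start: joints at [1.324, 0.241, 0.005, 1.335, 0, 1.571], TCP at [0.122, 0.485, 0.231] pointing down, gripper open.
Joint ranges: [-2.72, 2.72], [-1.05, 1.87], [-1.09, 1.28], [-1.99, 2.15], [-1.42, 1.44], [-3.14, 3.14]. Speed limits (rad/s): [2.79, 2.79, 3.14, 3.14, 3.14, 3.14].

### API

Orientations are given as a unit quaternion [x, y, z, w].
In Python, from workcell import bot gives the robot as it stands.
- The arm moves only by the tool step_arm, never from a script. Its argument "series" is a list of rows, each an object of numbers: "x", "y", "z": the shift along the world's x, y, z in cm; "twist": the turn about the world's z in degrees; "jaw": the finger opening in cm, from 0 to 8.54. In form: [{"x": .., "y": .., "z": .., "twist": .., "jaw": ..}, ...]. A call has 1 to 10 rows; each row is the pose to reach, as a shift and turn from the pose measured when the call began; what a row does not reach only later rows make up. A row lasts 1/12 s, in which the tool goes at most 41.7 mm and 7.16 degrees, less where a joint would pass 70% of its speed; a pose out of reach is approached as far as the arm can. A call with a gripper value outside its range is refused whole. The fingers move at their own pace and stop on an object; the grip force is fixed at half the most. Time passes only in rows, so rows that repeat a pose let the fingers close. It gives the time, the measured TCP pose, the force and the opening at its end, in the units of the state.
- bot.get_obs(): the state, without advancing time (a new reading comes with each control period).
- bot.camera(name): name is "side" or "top" or "wrist"; returns (picture, depth): 400x640x3 uint8, red, green, blue; 400x640 float32, m along the optical axis (not along the pixel's ray), 0 where there is no reading.
- bot.camera_info(name): a dict with "camera_matrix" (3x3 intrinsics, pixels), "R" (3x3) and "t" (3): a world point X has camera coordinates R X + t; the wrist camera has in their place "mount" (4x4, takes a point from camera to tool coordinates, whose origin is the TCP and whose axes are the tool frame's). Camera axes: x right, y down, z forward; pixel columns grow to the right and rows downward; lengths in m; the calibration is good to about 2 mm. The wrist camera is an equidistant fisheye: a pixel r from the principal point sees the ray r / f radians off the axis. A picture is of the moment at which its call begins: read the wrist's pose just before it. camera_info takes no time and is no camera call.
- bot.job_done(): hands the job in, once; it reports no verdict.
The state is a dict: "clock": time; "joint_pos": joint angles; "joint_vel": joint speeds; "tau": joint torques, N m; "eef_pos": TCP position; "tool_rot": TCP orientation; "ft_force": force on the tool from outside, world axes, zero at the start; "ft_torque": the same for the moment, N m; "grip_width": finger opening in m.
Only numpy, scipy, OpenCV 4.12 (cv2) and the standard library are available. Lean on these libraries where they do the work, as an engineer would, in place of code of your own. Each camera call takes 0.05 s, during which the arm holds its last target.

## Working session

There is one attempt and no reset: what is moved stays moved. The work goes in short steps, Python scripts to look and compute and a tool call to move; the robot and the scene stay as the last step left them, time stands still between calls to the robot, and variables do not carry over. Pictures are saved under pics/ and viewed, and the job is handed in when it is done.

Besides the shell and the picture viewer there is one more tool, called after "Request:" as name([rows], argument=value, ...), one row to a line, values as JSON. step_arm: Moves the arm, as the interface text tells. Its arguments: {"type":"object","properties":{"series":{"type":"array","items":{"type":"object","properties":{"x":{"type":"number"},"y":{"type":"number"},"z":{"type":"number"},"twist":{"type":"number"},"jaw":{"type":"number"}}}}},"required":["series"]}

```bash
mkdir -p pics; cat > look.py <<'E'
import sys,cv2,numpy as np
from workcell import bot
np.set_printoptions(precision=4,suppress=True)
def grab(n,tag):
    o=bot.get_obs()
    p,d=bot.camera(n)
    cv2.imwrite(f'pics/{tag}.png',p[:,:,::-1]); np.savez(f'pics/{tag}.npz',p=p,d=d,eef=o['eef_pos'],rot=o['tool_rot'])
    return p,d,o
def w(n,tag,u,v,z=None):
    i=bot.camera_info(n);K=np.array(i['camera_matrix']);R=np.array(i['R']);t=np.array(i['t'])
    ray=R.T@np.linalg.inv(K)@[u,v,1]; c=-R.T@t
    if z is not None: return c+ray*(z-c[2])/ray[2]
    d=np.load(f'pics/{tag}.npz')['d'][int(round(v)),int(round(u))]
    return c+ray*d
E
python3 - <<'E'
from look import *
for n in('top','side'):
    grab(n,n+'0'); i=bot.camera_info(n); print(n,i)
print(bot.get_obs())
E
```

```text
top {'camera_matrix': array([[366.6784,   0.    , 317.2893],
       [  0.    , 366.6784, 198.876 ],
       [  0.    ,   0.    ,   1.    ]]), 'R': array([[ 0.007 , -0.9999,  0.0137],
       [-0.9976, -0.008 , -0.0685],
       [ 0.0686, -0.0131, -0.9976]]), 't': array([-0.0445,  0.5477,  1.0938])}
side {'camera_matrix': array([[509.0678,   0.    , 314.8855],
       [  0.    , 509.0678, 205.3944],
       [  0.    ,   0.    ,   1.    ]]), 'R': array([[-0.9897, -0.1429, -0.0094],
       [-0.1   ,  0.7368, -0.6686],
       [ 0.1025, -0.6608, -0.7435]]), 't': array([0.5437, 0.1234, 1.6093])}
{'clock': 0.1, 'joint_pos': array([1.324 , 0.2414, 0.0038, 1.3352, 0.    , 1.5708]), 'joint_vel': array([ 0.001 , -0.0016,  0.0046, -0.0007,  0.0004, -0.0007]), 'tau': array([  0.0001, -37.3137,  25.301 ,   0.0108,  -0.0001,   0.    ]), 'eef_pos': array([0.122 , 0.4843, 0.2305]), 'tool_rot': array([-0.4351,  0.5583,  0.4342,  0.5572]), 'ft_force': array([-0.1787, -0.3482,  0.1171]), 'ft_torque': array([-0.0107, -0.0104,  0.0272]), 'grip_width': 0.08531789768501487}
```

View pics/top0.png

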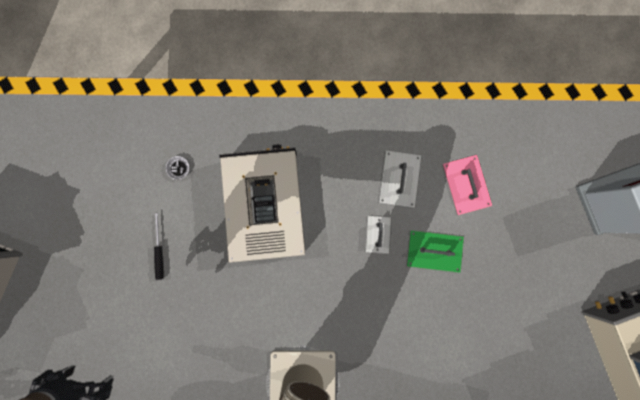

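View pics/side0.png

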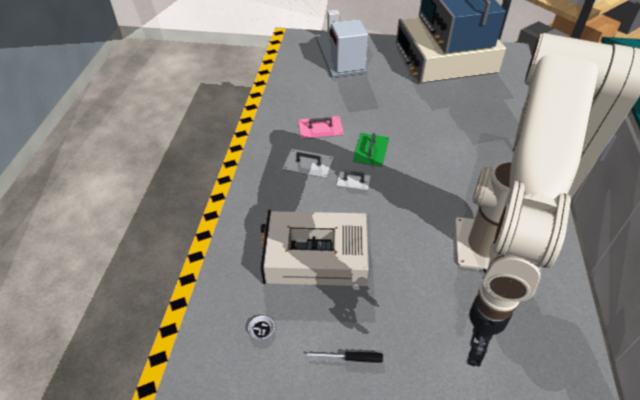

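```bash
python3 - <<'E'
import cv2
p=cv2.imread('pics/top0.png')
cv2.imwrite('pics/c1.png',cv2.resize(p[140:270,210:312],None,fx=4.5,fy=4.5,interpolation=cv2.INTER_CUBIC))
cv2.imwrite('pics/c2.png',cv2.resize(p[140:275,350:500],None,fx=4,fy=4,interpolation=cv2.INTER_CUBIC))
E
```

```text
(no output)
```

View pics/c1.png

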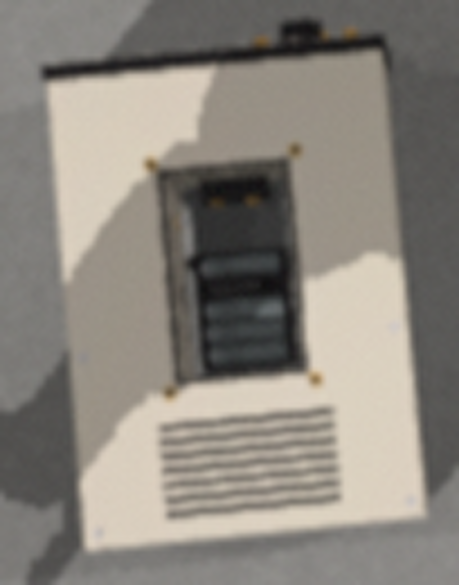

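View pics/c2.png

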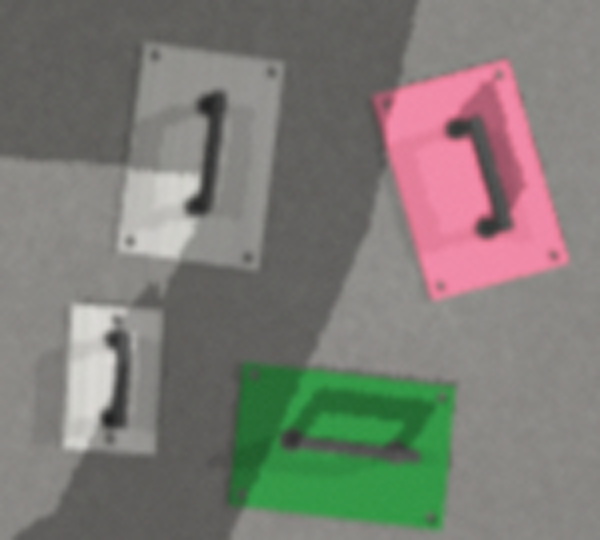

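The bare-aluminium plate at (400,178) has four corner holes, so it is the larger cover. The small one at (377,234) has two holes on its middle line. The pink plate at (468,184) and the green one at (436,251) are decoys. In the bay the carrier grip stands at about (265,203).

```bash
python3 - <<'E'
from look import *
def f(pts,s,ox,oy,z):
    return np.array([w('top','top0',(x+.5)/s-.5+ox,(y+.5)/s-.5+oy,z) for x,y in pts])
# order: (+x,+y),(+x,-y),(-x,-y),(-x,+y)
def fit(P,M):
    P=P[:,:2];c=P.mean(0);m=M-M.mean(0);q=P-c
    th=np.arctan2((m[:,0]*q[:,1]-m[:,1]*q[:,0]).sum(),(m*q).sum())
    R=np.array([[np.cos(th),-np.sin(th)],[np.sin(th),np.cos(th)]])
    return c,np.degrees(th),np.linalg.norm(q-m@R.T,axis=1), np.sqrt((q**2).sum()/(m**2).sum())
M=np.array([[73,46],[73,-46],[-73,-46],[-73,46]])/1000
print('taps',fit(f([(150,164),(294,149),(316,379),(169,393)],4.5,210,140,.088),M))
print('cover',fit(f([(154,56),(271,72),(248,257),(130,241)],4,350,140,.004),M))
print('handle ends',f([(213,102),(200,205)],4,350,140,.044))
print('grip',f([(244,285)],4.5,210,140,.08))
print('small',f([(118,320),(109,438)],4,350,140,.004), f([(118,338),(113,418)],4,350,140,.044))
for u,v in [(400,178),(403,178),(385,160),(250,160),(264,203),(265,203)]: print(u,v,w('top','top0',u,v))
E
```

```text
taps (array([0.5395, 0.1198]), np.float64(6.108784686933567), array([0.0005, 0.0003, 0.0003, 0.0004]), np.float64(0.9994885460215063))
cover (array([ 0.6139, -0.2958]), np.float64(-7.57295068082399), array([0.0004, 0.0001, 0.0005, 0.0001]), np.float64(0.9979822909404132))
handle ends [[ 0.6497 -0.2957  0.044 ]
 [ 0.5722 -0.2853  0.044 ]]
grip [[0.531  0.1133 0.08  ]]
small [[ 0.4867 -0.2309  0.004 ]
 [ 0.3967 -0.2236  0.004 ]] [[ 0.4729 -0.2236  0.044 ]
 [ 0.414  -0.2196  0.044 ]]
400 178 [ 0.6164 -0.2972  0.0003]
403 178 [ 0.6108 -0.2955  0.045 ]
385 160 [ 0.672  -0.2502  0.0032]
250 160 [0.6537 0.1543 0.0854]
264 203 [0.5309 0.113  0.0787]
265 203 [0.531  0.1104 0.0771]
```

```bash
python3 - <<'E'
from look import *
from scipy.spatial.transform import Rotation as Ro
o=bot.get_obs();R=Ro.from_quat(o['tool_rot']).as_matrix();print(R)
print('jaw yaw',np.degrees(np.arctan2(R[1,2],R[0,2])))
a=np.radians(6.1);ex=np.array([np.cos(a),np.sin(a)]);b=np.array([.5395,.1198])
for s in(-40,-37,0,12,14): print(s,b+ex*s/1000,(b+ex*s/1000-o['eef_pos'][:2])*100)
E
```

```text
[[-0.0005 -0.9697  0.2444]
 [-0.0019  0.2444  0.9697]
 [-1.      0.     -0.002 ]]
jaw yaw 75.85514034209483
-40 [0.4997 0.1155] [ 37.7707 -36.8726]
-37 [0.5027 0.1159] [ 38.069  -36.8407]
0 [0.5395 0.1198] [ 41.7481 -36.4475]
12 [0.5514 0.1211] [ 42.9413 -36.32  ]
14 [0.5534 0.1213] [ 43.1402 -36.2987]
```

Request:
step_arm([
  {"x": 3,"y": -3,"z": 0,"twist": 4,"jaw": 0},
  {"x": 6,"y": -6,"z": 0,"twist": 8,"jaw": 0},
  {"x": 9,"y": -9,"z": 0,"twist": 12,"jaw": 0},
  {"x": 12,"y": -12,"z": 0,"twist": 16,"jaw": 0},
  {"x": 15,"y": -15,"z": 0,"twist": 20.2,"jaw": 0},
  {"x": 18,"y": -18,"z": 0,"twist": 20.2,"jaw": 0},
  {"x": 21,"y": -21,"z": 0,"twist": 20.2,"jaw": 0},
  {"x": 24,"y": -23.5,"z": 0,"twist": 20.2,"jaw": 0},
  {"x": 27,"y": -26.5,"z": 0,"twist": 20.2,"jaw": 0},
  {"x": 30,"y": -29.5,"z": 0,"twist": 20.2,"jaw": 0},
])

```text
clock: 0.93
eef_pos: [0.4198, 0.1906, 0.2303]
tool_rot: [0.526, -0.473, -0.525, -0.472]
ft_force: [1.0, 0.7, -0.5]
grip_width: -0.0001
```

Request:
step_arm([
  {"x": 3,"y": -3,"z": 0,"twist": 0,"jaw": 0},
  {"x": 6,"y": -6,"z": -1,"twist": 0,"jaw": 0},
  {"x": 8.1,"y": -7.5,"z": -4,"twist": 0,"jaw": 0},
  {"x": 8.1,"y": -7.5,"z": -7,"twist": 0,"jaw": 0},
  {"x": 8.1,"y": -7.5,"z": -10,"twist": 0,"jaw": 0},
  {"x": 8.1,"y": -7.5,"z": -10,"twist": 0,"jaw": 0},
  {"x": 8.1,"y": -7.5,"z": -10,"twist": 0,"jaw": 0},
])

```text
clock: 1.52
eef_pos: [0.4989, 0.115, 0.1286]
tool_rot: [-0.525, 0.475, 0.526, 0.471]
ft_force: [0.5, 0.4, 0.8]
grip_width: -0.0002
```

```bash
python3 - <<'E'
from look import *
from scipy.spatial.transform import Rotation as Ro
o=bot.get_obs();R=Ro.from_quat(o['tool_rot']).as_matrix()
print(o['eef_pos'],'jaw yaw',np.degrees(np.arctan2(R[1,2],R[0,2])),bot.camera_info('wrist'))
p,d,o=grab('wrist','w1')
E
```

```text
[0.4989 0.115  0.1286] jaw yaw 96.03856492962201 {'camera_matrix': array([[309.7069,   0.    , 318.6407],
       [  0.    , 309.7069, 203.2995],
       [  0.    ,   0.    ,   1.    ]]), 'mount': array([[ 0.0009, -0.2727,  0.9621, -0.1428],
       [ 0.    , -0.9621, -0.2727,  0.0686],
       [ 1.    ,  0.0002, -0.0008,  0.0004],
       [ 0.    ,  0.    ,  0.    ,  1.    ]])}
```

View pics/w1.png

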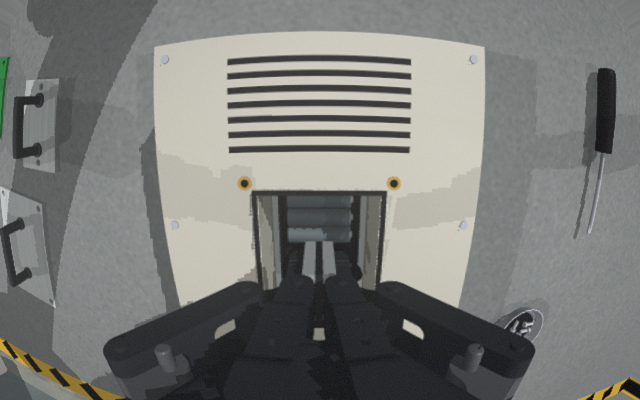

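The wrist picture shows the closed fingers at (318,260), over the bay and centred between the tapped holes at (245,183) and (393,183). Next I go down behind the grip.

Request:
step_arm([
  {"x": 0.1,"y": 0.1,"z": -2,"twist": 0,"jaw": 0},
  {"x": 0.1,"y": 0.1,"z": -4,"twist": 0,"jaw": 0},
  {"x": 0.1,"y": 0.1,"z": -5.5,"twist": 0,"jaw": 0},
  {"x": 0.1,"y": 0.1,"z": -6.6,"twist": 0,"jaw": 0},
  {"x": 0.1,"y": 0.1,"z": -6.6,"twist": 0,"jaw": 0},
])

```text
clock: 1.98
eef_pos: [0.5016, 0.1174, 0.0651]
tool_rot: [0.526, -0.473, -0.526, -0.472]
ft_force: [-0.4, 0.1, 0.2]
grip_width: -0.0003
```

Request:
step_arm([
  {"x": 0.8,"y": 0.05,"z": 0,"twist": 0,"jaw": 0},
  {"x": 1.6,"y": 0.1,"z": 0,"twist": 0,"jaw": 0},
  {"x": 2.2,"y": 0.15,"z": 0,"twist": 0,"jaw": 0},
  {"x": 2.8,"y": 0.2,"z": 0,"twist": 0,"jaw": 0},
  {"x": 3.4,"y": 0.25,"z": 0,"twist": 0,"jaw": 0},
  {"x": 3.8,"y": 0.3,"z": 0,"twist": 0,"jaw": 0},
])

```text
clock: 2.48
eef_pos: [0.5409, 0.1205, 0.0655]
tool_rot: [0.527, -0.473, -0.525, -0.472]
ft_force: [-1.6, -0.5, 1.2]
grip_width: 0.0001
```

Request:
step_arm([
  {"x": 0.4,"y": 0.05,"z": 0,"twist": 0,"jaw": 0},
  {"x": 0.7,"y": 0.1,"z": 0,"twist": 0,"jaw": 0},
  {"x": 1.0,"y": 0.1,"z": 0,"twist": 0,"jaw": 0},
  {"x": 1.0,"y": 0.1,"z": 0,"twist": 0,"jaw": 0},
])

```text
clock: 2.82
eef_pos: [0.5513, 0.1214, 0.0655]
tool_rot: [0.527, -0.473, -0.525, -0.472]
ft_force: [0.4, -0.7, -0.3]
grip_width: 0.0001
```

Request:
step_arm([
  {"x": 0.15,"y": 0.0,"z": 0,"twist": 0,"jaw": 0},
  {"x": 0.3,"y": 0.0,"z": 0,"twist": 0,"jaw": 0},
  {"x": 0.3,"y": 0,"z": 0,"twist": 0,"jaw": 0},
])

```text
clock: 3.07
eef_pos: [0.5532, 0.1213, 0.0653]
tool_rot: [-0.526, 0.474, 0.526, 0.471]
ft_force: [-4.2, -0.2, 3.9]
grip_width: 0.0001
```

Request:
step_arm([
  {"x": 0.2,"y": 0.0,"z": 0,"twist": 0,"jaw": 0},
  {"x": 0.4,"y": 0.0,"z": 0,"twist": 0,"jaw": 0},
  {"x": 0.4,"y": 0,"z": 0,"twist": 0,"jaw": 0},
])

```text
clock: 3.32
eef_pos: [0.5534, 0.1213, 0.0651]
tool_rot: [-0.524, 0.475, 0.528, 0.47]
ft_force: [-11.5, 0.1, 9.2]
grip_width: -0.0001
```

The tool has met a hard stop: 11.5 N with no further travel. Now I back off and rise.

Request:
step_arm([
  {"x": -1.0,"y": -0.1,"z": 0,"twist": 0,"jaw": 0},
  {"x": -1.5,"y": -0.15,"z": 2,"twist": 0,"jaw": 0},
  {"x": -1.5,"y": -0.15,"z": 6,"twist": 0,"jaw": 0},
  {"x": -1.5,"y": -0.15,"z": 10,"twist": 0,"jaw": 0},
  {"x": -1.5,"y": -3,"z": 12,"twist": 0,"jaw": 8.5},
  {"x": -1.5,"y": -6,"z": 12,"twist": -4,"jaw": 8.5},
  {"x": -1.0,"y": -9.5,"z": 12,"twist": -8,"jaw": 8.5},
  {"x": -0.5,"y": -13,"z": 12,"twist": -13.7,"jaw": 8.5},
  {"x": 0,"y": -16.5,"z": 12,"twist": -13.7,"jaw": 8.5},
  {"x": 1,"y": -20,"z": 12,"twist": -13.7,"jaw": 8.5},
])

```text
clock: 4.15
eef_pos: [0.5636, -0.0806, 0.1856]
tool_rot: [-0.464, 0.534, 0.468, 0.529]
ft_force: [0.7, 0.5, 0.3]
grip_width: 0.0721
```

```bash
python3 - <<'E'
from look import *
p,d,o=grab('top','t2');print(o['eef_pos'],o['clock'])
cv2.imwrite('pics/c3.png',cv2.resize(p[140:270,210:312,::-1],None,fx=4.5,fy=4.5,interpolation=cv2.INTER_CUBIC))
E
```

```text
[ 0.5636 -0.0806  0.1856] 4.15
```

View pics/c3.png

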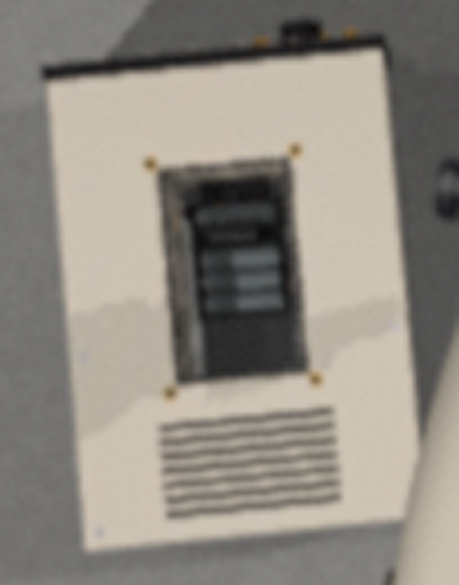

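```bash
python3 - <<'E'
from look import *
for t in('top0','t2'):
    p=np.load(f'pics/{t}.npz');d=p['d']
    i=bot.camera_info('top');a=np.radians(6.1)
    for u in (262,264):
      r=[]
      for v in range(180,226):
        X=w('top',t,u,v);q=X[:2]-[.5395,.1198]
        r.append((round(1000*(q[0]*np.cos(a)+q[1]*np.sin(a))),round(1000*X[2])))
      print(t,u,r)
im=[cv2.resize(np.clip(np.load(f'pics/{t}.npz')['p'][172:230,240:285,::-1].astype(float)*2,0,255).astype('uint8'),None,fx=8,fy=8,interpolation=cv2.INTER_CUBIC) for t in('top0','t2')]
cv2.imwrite('pics/c4.png',np.hstack(im))
E
```

```text
top0 262 [(61, 52), (58, 51), (55, 51), (52, 50), (51, 38), (49, 31), (46, 31), (43, 28), (39, 32), (37, 31), (34, 30), (31, 27), (28, 31), (25, 29), (22, 30), (17, 49), (14, 43), (11, 46), (8, 46), (6, 45), (0, 78), (-3, 81), (-6, 80), (-9, 78), (-10, 51), (-11, 33), (-15, 43), (-18, 47), (-21, 47), (-24, 45), (-27, 43), (-30, 44), (-33, 46), (-36, 49), (-39, 46), (-42, 43), (-45, 46), (-48, 45), (-50, 46), (-53, 43), (-56, 40), (-59, 29), (-62, 32), (-66, 89), (-69, 86), (-71, 90)]
top0 264 [(60, 51), (57, 51), (54, 54), (51, 52), (51, 34), (48, 31), (45, 28), (42, 31), (39, 31), (36, 30), (33, 31), (30, 29), (27, 33), (24, 32), (21, 28), (16, 50), (14, 44), (11, 43), (8, 44), (5, 45), (-1, 78), (-4, 79), (-6, 78), (-9, 79), (-10, 41), (-83, 1129), (-16, 44), (-19, 47), (-22, 46), (-25, 48), (-28, 48), (-30, 43), (-33, 44), (-37, 49), (-39, 44), (-42, 39), (-45, 47), (-48, 47), (-51, 46), (-54, 44), (-57, 51), (-59, 26), (-62, 31), (-66, 91), (-69, 83), (-72, 88)]
t2 262 [(61, 52), (58, 51), (55, 54), (52, 51), (49, 51), (47, 43), (44, 47), (41, 46), (37, 50), (32, 77), (28, 82), (
[... 153 characters left out ...]
45), (-18, 46), (-21, 43), (-24, 52), (-26, 33), (-29, 33), (-32, 30), (-35, 29), (-38, 33), (-41, 32), (-44, 31), (-47, 30), (-50, 32), (-53, 33), (-56, 29), (-59, 32), (-62, 33), (-66, 89), (-69, 90), (-71, 91)]
t2 264 [(60, 51), (57, 56), (54, 53), (51, 51), (49, 50), (46, 45), (43, 48), (41, 44), (34, 80), (31, 78), (28, 79), (25, 80), (23, 67), (23, 37), (21, 34), (17, 45), (14, 48), (11, 46), (8, 43), (5, 42), (2, 46), (-1, 49), (-4, 49), (-7, 45), (-10, 40), (-13, 48), (-16, 48), (-19, 49), (-22, 43), (-25, 48), (-27, 33), (-30, 33), (-33, 30), (-36, 31), (-39, 28), (-42, 32), (-45, 30), (-48, 30), (-51, 29), (-54, 33), (-57, 31), (-60, 32), (-62, 31), (-66, 86), (-69, 89), (-72, 87)]
```

View pics/c4.png

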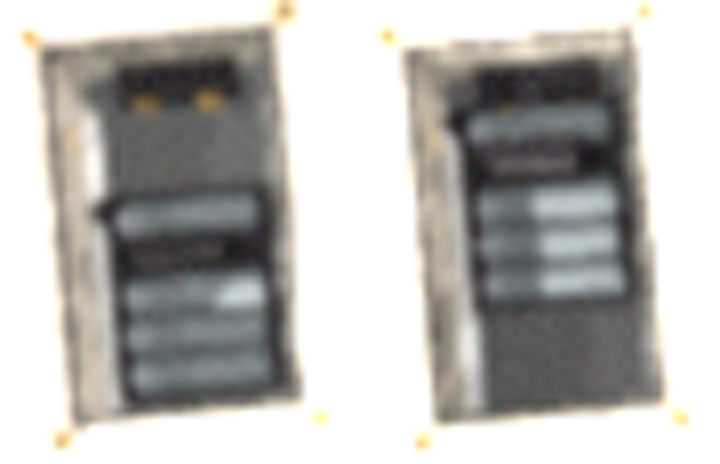

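The depth shows the rib top at x = 23 to 33 mm, centre 28, which is the home position. Now to the cover.

Request:
step_arm([
  {"x": 1,"y": -3.5,"z": 0,"jaw": 8.5},
  {"x": 2,"y": -7,"z": 0,"jaw": 8.5},
  {"x": 3,"y": -10.5,"z": -1,"jaw": 8.5},
  {"x": 4,"y": -14,"z": -2,"jaw": 8.5},
  {"x": 4.5,"y": -17.5,"z": -3,"jaw": 8.5},
  {"x": 5,"y": -20.5,"z": -4,"jaw": 8.5},
  {"x": 5,"y": -21.5,"z": -5,"jaw": 8.5},
  {"x": 5,"y": -21.5,"z": -6,"jaw": 8.5},
  {"x": 5,"y": -21.5,"z": -6,"jaw": 8.5},
  {"x": 5,"y": -21.5,"z": -6,"jaw": 8.5},
])

```text
$.series[0]: bad value
```

```bash
cat >> look.py <<'E'
from scipy.spatial.transform import Rotation as Ro
def wproj(X,o):
    """world -> wrist pixel"""
    i=bot.camera_info('wrist');K=i['camera_matrix'];M=np.array(i['mount'])
    Rt=Ro.from_quat(o['tool_rot']).as_matrix();T=np.eye(4);T[:3,:3]=Rt;T[:3,3]=o['eef_pos'];G=T@M
    c=np.linalg.inv(G)@np.r_[X,1];c=c[:3]
    th=np.arctan2(np.hypot(c[0],c[1]),c[2]);ph=np.arctan2(c[1],c[0])
    return np.array([K[0,2]+K[0,0]*th*np.cos(ph),K[1,2]+K[1,1]*th*np.sin(ph)])
def wray(u,v,z,o):
    i=bot.camera_info('wrist');K=i['camera_matrix'];M=np.array(i['mount'])
    Rt=Ro.from_quat(o['tool_rot']).as_matrix();T=np.eye(4);T[:3,:3]=Rt;T[:3,3]=o['eef_pos'];G=T@M
    a,b=(u-K[0,2])/K[0,0],(v-K[1,2])/K[1,1];th=np.hypot(a,b)
    r=np.array([a/th*np.sin(th),b/th*np.sin(th),np.cos(th)]);r=G[:3,:3]@r;c=G[:3,3]
    return c+r*(z-c[2])/r[2]
def yaw(o):
    R=Ro.from_quat(o['tool_rot']).as_matrix();return np.degrees(np.arctan2(R[1,2],R[0,2])),np.degrees(np.arccos(-R[2,0]))
E
python3 - <<'E'
from look import *
p,d,o=grab('wrist','w2');print(o['eef_pos'],yaw(o),o['clock'])
c=np.array([.6139,-.2958]);a=np.radians(-7.57);R=np.array([[np.cos(a),-np.sin(a)],[np.sin(a),np.cos(a)]])
q=p[:,:,::-1].copy()
for m in [(73,46),(73,-46),(-73,-46),(-73,46)]:
    X=np.r_[c+R@np.array(m)/1000,.004];u=wproj(X,o);print(m,u); cv2.circle(q,tuple(int(round(x)) for x in u),7,(0,0,255),1)
for m in [(45,5),(-45,5),(-45,-5),(45,-5)]:
    X=np.r_[c+R@np.array(m)/1000,.044];u=wproj(X,o);print(m,u); cv2.circle(q,tuple(int(round(x)) for x in u),2,(0,255,255),-1)
cv2.imwrite('pics/w2m.png',q)
E
```

```text
[ 0.5658 -0.0873  0.1854] (np.float64(82.08129950367261), np.float64(0.4786291110281267)) 4.2
(73, 46) [201.6805 296.8003]
(73, -46) [143.3365 290.9721]
(-73, -46) [122.3604 188.5995]
(-73, 46) [184.9931 186.9773]
(45, 5) [156.7706 291.6014]
(-45, 5) [141.6486 220.686 ]
(-45, -5) [134.5558 220.5335]
(45, -5) [149.9676 290.8341]
```

View pics/w2m.png

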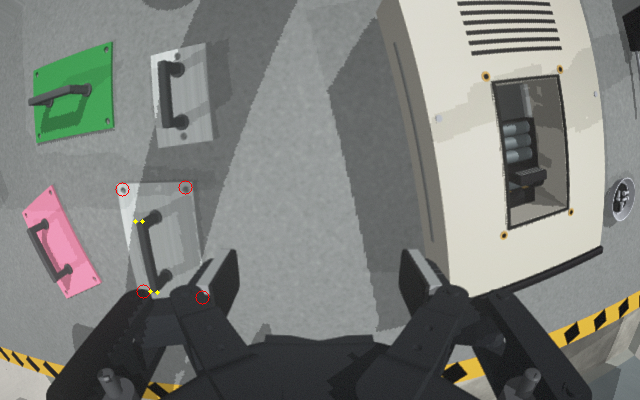

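The projected holes fall on the larger cover's real ones at (122,189) and (185,187), so the identification and pose are confirmed. The move was refused because twist was missing. I'll send it again.

Request:
step_arm([
  {"x": 1,"y": -3.5,"z": 0,"twist": 0,"jaw": 8.5},
  {"x": 2,"y": -7,"z": 0,"twist": 0,"jaw": 8.5},
  {"x": 3,"y": -10.5,"z": -1,"twist": 0,"jaw": 8.5},
  {"x": 4,"y": -14,"z": -2,"twist": 0,"jaw": 8.5},
  {"x": 4.5,"y": -17.5,"z": -3,"twist": 0.3,"jaw": 8.5},
  {"x": 4.8,"y": -20,"z": -4,"twist": 0.3,"jaw": 8.5},
  {"x": 4.8,"y": -20.85,"z": -5,"twist": 0.3,"jaw": 8.5},
  {"x": 4.8,"y": -20.85,"z": -6,"twist": 0.3,"jaw": 8.5},
  {"x": 4.8,"y": -20.85,"z": -6,"twist": 0.3,"jaw": 8.5},
  {"x": 4.8,"y": -20.85,"z": -6,"twist": 0.3,"jaw": 8.5},
])

```text
clock: 5.08
eef_pos: [0.6127, -0.2905, 0.1243]
tool_rot: [-0.464, 0.534, 0.468, 0.529]
ft_force: [-0.5, -0.1, -1.1]
grip_width: 0.0852
```

```bash
python3 - <<'E'
from look import *
p,d,o=grab('wrist','w3');print(o['eef_pos'],yaw(o),o['clock'])
c=np.array([.6139,-.2958]);a=np.radians(-7.57);R=np.array([[np.cos(a),-np.sin(a)],[np.sin(a),np.cos(a)]])
q=p[:,:,::-1].copy()
for m in [(73,46),(73,-46),(-73,-46),(-73,46)]:
    X=np.r_[c+R@np.array(m)/1000,.004];u=wproj(X,o);print(m,u); cv2.circle(q,tuple(int(round(x)) for x in u),9,(0,0,255),1)
for m in [(45,5),(-45,5),(-45,-5),(45,-5)]:
    X=np.r_[c+R@np.array(m)/1000,.044];u=wproj(X,o);print(m,u); cv2.circle(q,tuple(int(round(x)) for x in u),2,(0,255,255),-1)
cv2.imwrite('pics/w3m.png',q)
E
```

```text
[ 0.6127 -0.2905  0.1243] (np.float64(82.45507382015191), np.float64(0.5331778216119042)) 5.0833
(73, 46) [360.9079 273.454 ]
(73, -46) [265.7828 273.0431]
(-73, -46) [258.5557 117.2772]
(-73, 46) [366.8825 116.937 ]
(45, 5) [318.243  266.8644]
(-45, 5) [318.2535 154.092 ]
(-45, -5) [304.4433 154.1159]
(45, -5) [305.8369 266.8075]
```

View pics/w3m.png

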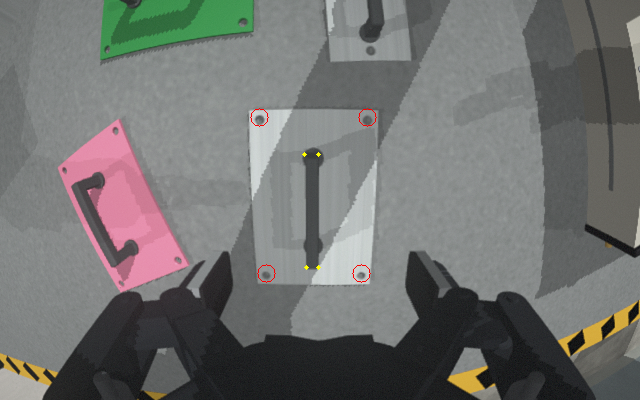

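The overlay fits the plate's holes, e.g. (259,118) and (362,274), and the handle within about 1 mm. Descending.

Request:
step_arm([
  {"x": 0.1,"y": -0.4,"z": -2,"twist": 0,"jaw": 8.5},
  {"x": 0.1,"y": -0.5,"z": -5,"twist": 0,"jaw": 8.5},
  {"x": 0.1,"y": -0.5,"z": -7,"twist": 0,"jaw": 8.5},
  {"x": 0.1,"y": -0.5,"z": -8,"twist": 0,"jaw": 8.5},
  {"x": 0.1,"y": -0.5,"z": -8,"twist": 0,"jaw": 8.5},
  {"x": 0.1,"y": -0.5,"z": -8,"twist": 0,"jaw": 8.5},
])

```text
clock: 5.63
eef_pos: [0.6149, -0.2947, 0.0463]
tool_rot: [-0.465, 0.534, 0.468, 0.529]
ft_force: [0.0, -0.2, 1.0]
grip_width: 0.0847
```

Request:
step_arm([
  {"x": -0.1,"y": -0.1,"z": -1.5,"twist": 0,"jaw": 8.5},
  {"x": -0.1,"y": -0.1,"z": -2.6,"twist": 0,"jaw": 8.5},
  {"x": -0.1,"y": -0.1,"z": -2.6,"twist": 0,"jaw": 8.5},
  {"x": -0.1,"y": -0.1,"z": -2.6,"twist": 0,"jaw": 5},
  {"x": -0.1,"y": -0.1,"z": -2.6,"twist": 0,"jaw": 2},
  {"x": -0.1,"y": -0.1,"z": -2.6,"twist": 0,"jaw": 0.6},
  {"x": -0.1,"y": -0.1,"z": -2.6,"twist": 0,"jaw": 0},
  {"x": -0.1,"y": -0.1,"z": -2.6,"twist": 0,"jaw": 0},
  {"x": -0.1,"y": -0.1,"z": -2.6,"twist": 0,"jaw": 0},
  {"x": -0.1,"y": -0.1,"z": -2.6,"twist": 0,"jaw": 0},
])

```text
clock: 6.47
eef_pos: [0.6142, -0.296, 0.0208]
tool_rot: [-0.466, 0.534, 0.467, 0.529]
ft_force: [-1.2, -1.0, 1.4]
grip_width: 0.0089
```

Request:
step_arm([
  {"x": 0,"y": 0,"z": 1,"twist": 0,"jaw": 0},
  {"x": 0,"y": 0,"z": 3,"twist": 0,"jaw": 0},
  {"x": 0,"y": 0,"z": 5,"twist": 0,"jaw": 0},
  {"x": 0,"y": 0,"z": 8,"twist": 0,"jaw": 0},
  {"x": 0,"y": 0,"z": 11,"twist": 0,"jaw": 0},
  {"x": 0,"y": 0,"z": 14,"twist": 0,"jaw": 0},
  {"x": 0,"y": 0,"z": 16,"twist": 0,"jaw": 0},
  {"x": 0,"y": 0,"z": 17,"twist": 0,"jaw": 0},
  {"x": 0,"y": 0,"z": 17,"twist": 0,"jaw": 0},
])

```text
clock: 7.22
eef_pos: [0.6154, -0.2966, 0.1943]
tool_rot: [-0.467, 0.533, 0.465, 0.53]
ft_force: [0.7, -0.3, -2.0]
grip_width: 0.0085
```

```bash
python3 - <<'E'
from look import *
p,d,o=grab('wrist','w4');print(o['eef_pos'],yaw(o),o['clock'],o['ft_force'],o['ft_torque'],o['grip_width'])
E
```

```text
[ 0.6154 -0.2966  0.1943] (np.float64(82.5511309363596), np.float64(0.2796607932584137)) 7.2167 [ 0.7473 -0.3125 -2.0007] [-0.0439 -0.0932 -0.0258] 0.008488677282145298
```

View pics/w4.png

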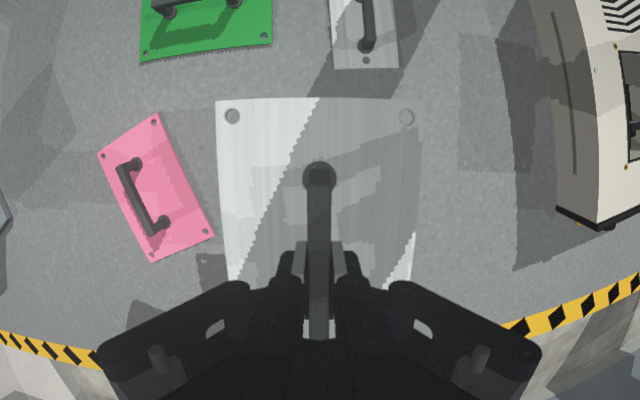

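```bash
python3 - <<'E'
import cv2
p=cv2.imread('pics/w4.png')
cv2.imwrite('pics/c5.png',np.hstack([cv2.resize(p[95:140,x-25:x+25],None,fx=8,fy=8,interpolation=cv2.INTER_CUBIC) for x in(232,406)]) if 0 else cv2.resize(p[95:140,205:435],None,fx=3.4,fy=3.4,interpolation=cv2.INTER_CUBIC))
E
python3 - <<'E'
from look import *
z=np.load('pics/w4.npz');o=dict(eef_pos=z['eef'],tool_rot=z['rot'])
a=np.radians(yaw(o)[0]-90);R=np.array([[np.cos(a),-np.sin(a)],[np.sin(a),np.cos(a)]])
for m in [(-73,-46),(-73,46)]:
  for h in(.1735,.1775): print(m,h,wproj(np.r_[o['eef_pos'][:2]+R@np.array(m)/1000,h],o))
for h in(.1700,.1775,.185):
  A=wray(232,116,h,o);B=wray(406,117,h,o);print(h,np.linalg.norm(A-B),[R.T@(X-o['eef_pos'])[:2] for X in(A,B)])
E
```

```text
(-73, -46) 0.1735 [232.0859 112.1062]
(-73, -46) 0.1775 [229.9869 112.0265]
(-73, 46) 0.1735 [404.3167 112.0318]
(-73, 46) 0.1775 [406.3185 111.944 ]
0.17 0.09509728569278579 [array([-0.0709, -0.0471]), array([-0.0704,  0.048 ])]
0.1775 0.09083006042555267 [array([-0.0708, -0.0449]), array([-0.0703,  0.0459])]
0.185 0.0865628351583195 [array([-0.0707, -0.0428]), array([-0.0702,  0.0438])]
```

View pics/c5.png

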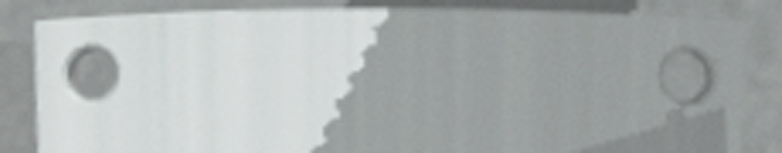

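Request:
step_arm([
  {"x": -0.3,"y": 1.5,"z": 0,"twist": 0,"jaw": 0},
  {"x": -0.7,"y": 4,"z": 0,"twist": 1,"jaw": 0},
  {"x": -1.2,"y": 6.5,"z": 0,"twist": 2,"jaw": 0},
  {"x": -1.7,"y": 9,"z": 0,"twist": 3,"jaw": 0},
  {"x": -2.2,"y": 11.5,"z": 0,"twist": 4,"jaw": 0},
  {"x": -2.7,"y": 14,"z": 0,"twist": 5,"jaw": 0},
  {"x": -3.2,"y": 16.5,"z": 0,"twist": 6,"jaw": 0},
  {"x": -3.7,"y": 19,"z": 0,"twist": 7,"jaw": 0},
  {"x": -4,"y": 21.5,"z": 0,"twist": 8,"jaw": 0},
  {"x": -4.4,"y": 24,"z": 0,"twist": 9,"jaw": 0},
])

```text
clock: 8.1
eef_pos: [0.5685, -0.0548, 0.1888]
tool_rot: [-0.505, 0.496, 0.508, 0.49]
ft_force: [0.6, -0.2, -2.3]
grip_width: 0.0089
```

```bash
python3 - <<'E'
from look import *
o=bot.get_obs();print(o['eef_pos'],yaw(o),o['grip_width'])
E
```

```text
[ 0.5685 -0.0548  0.1888] (np.float64(91.59724712182165), np.float64(0.5596479312516279)) 0.008866217895457221
```

Request:
step_arm([
  {"x": -0.5,"y": 2.5,"z": 0,"twist": 1,"jaw": 0},
  {"x": -0.9,"y": 5,"z": 0,"twist": 2,"jaw": 0},
  {"x": -1.3,"y": 7.5,"z": 0,"twist": 3,"jaw": 0},
  {"x": -1.7,"y": 10,"z": 0,"twist": 4,"jaw": 0},
  {"x": -2.1,"y": 12.5,"z": 0,"twist": 4.6,"jaw": 0},
  {"x": -2.5,"y": 15,"z": 0,"twist": 4.6,"jaw": 0},
  {"x": -2.8,"y": 16.5,"z": 0,"twist": 4.6,"jaw": 0},
  {"x": -2.9,"y": 17.5,"z": 0,"twist": 4.6,"jaw": 0},
  {"x": -2.9,"y": 17.5,"z": 0,"twist": 4.6,"jaw": 0},
  {"x": -2.9,"y": 17.5,"z": 0,"twist": 4.6,"jaw": 0},
])

```text
clock: 8.93
eef_pos: [0.5388, 0.1199, 0.1874]
tool_rot: [-0.525, 0.476, 0.528, 0.468]
ft_force: [-0.2, -1.1, -3.4]
grip_width: 0.0086
```

Request:
step_arm([
  {"x": 0,"y": 0,"z": -1,"twist": 0,"jaw": 0},
  {"x": 0,"y": 0,"z": -2.5,"twist": 0,"jaw": 0},
  {"x": 0,"y": 0,"z": -4,"twist": 0,"jaw": 0},
  {"x": 0,"y": 0,"z": -4.5,"twist": 0,"jaw": 0},
  {"x": 0,"y": 0,"z": -4.5,"twist": 0,"jaw": 0},
  {"x": 0,"y": 0,"z": -4.5,"twist": 0,"jaw": 0},
])

```text
clock: 9.43
eef_pos: [0.5387, 0.1191, 0.142]
tool_rot: [-0.524, 0.477, 0.528, 0.468]
ft_force: [-0.6, 0.6, -2.0]
grip_width: 0.0088
```

```bash
python3 - <<'E'
from look import *
p,d,o=grab('wrist','w5');print(o['eef_pos'],yaw(o),o['clock'],o['ft_force'],o['grip_width'])
p,d,o=grab('top','t5');print(o['eef_pos'],yaw(o))
cv2.imwrite('pics/c6.png',cv2.resize(p[140:270,190:322,::-1],None,fx=4.5,fy=4.5,interpolation=cv2.INTER_CUBIC))
p,d,o=grab('side','s5')
cv2.imwrite('pics/c7.png',cv2.resize(p[190:310,240:390,::-1],None,fx=5,fy=5,interpolation=cv2.INTER_CUBIC))
E
```

```text
[0.5387 0.1191 0.142 ] (np.float64(96.1691287143775), np.float64(0.782986309790504)) 9.4333 [-0.576   0.5717 -1.9716] 0.008756189817319102
[0.5392 0.1194 0.1427] (np.float64(96.18399547221631), np.float64(0.6919341861630457))
```

View pics/w5.png

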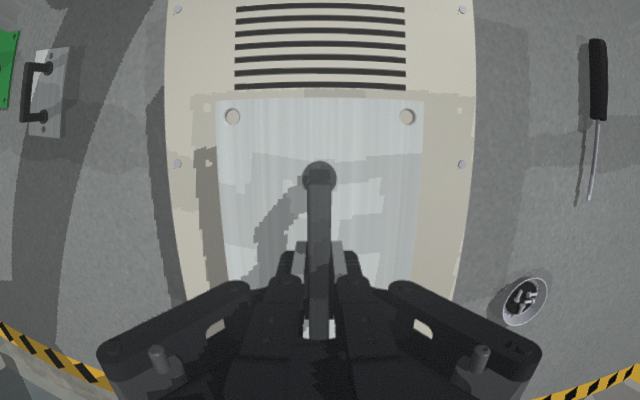

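View pics/c6.png

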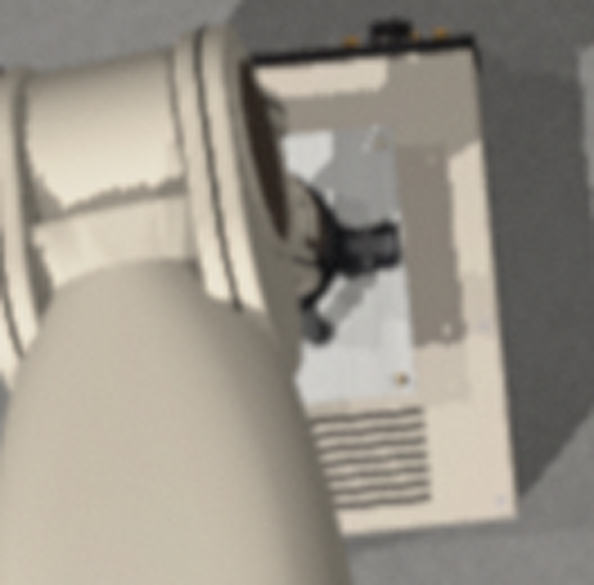

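View pics/c7.png

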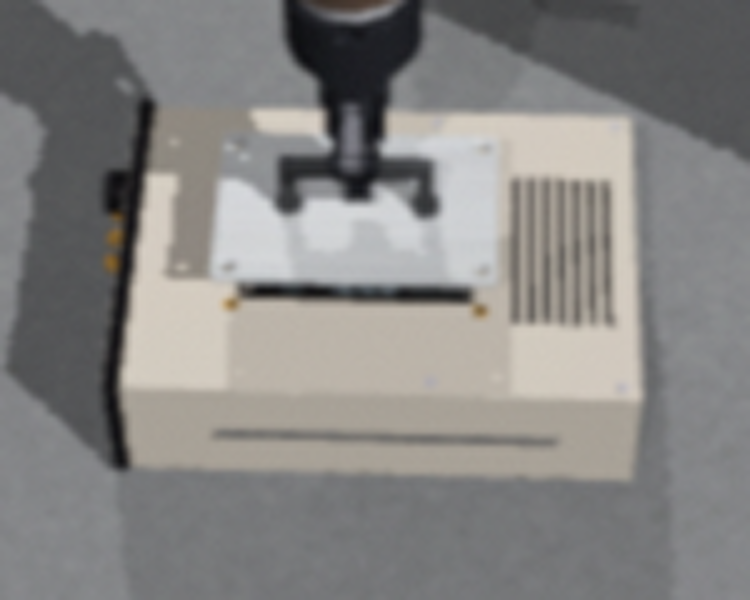

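```bash
python3 - <<'E'
from look import *
a=np.radians(6.1);R=np.array([[np.cos(a),-np.sin(a)],[np.sin(a),np.cos(a)]]);b=np.array([.5395,.1198])
for n,(x,y),m in [('+x-y',(379,140),(73,-46)),('-x-y',(401,379),(-73,-46))]:
    X=w('top','t5',(x+.5)/4.5-.5+190,(y+.5)/4.5-.5+140,.126)[:2]; print(n,1000*(R.T@(X-b)-np.array(m)/1000))
print('side taps')
for (x,y),m in [((232,303),(73,46)),((480,311),(-73,46))]:
    X=w('side','s5',(x+.5)/5-.5+240,(y+.5)/5-.5+190,.088)[:2]; print(1000*(R.T@(X-b)-np.array(m)/1000))
print('side holes')
for (x,y),m in [((228,267),(73,46)),((484,271),(-73,46)),((485,148),(-73,-46)),((232,148),(73,-46))]:
  for z in(.124,):
    X=w('side','s5',(x+.5)/5-.5+240,(y+.5)/5-.5+190,z)[:2]; print(1000*(R.T@(X-b)-np.array(m)/1000))
# plate flatness from top and side depth
for n,t,us,vs in(('side','s5',range(284,340),range(214,248)),('top','t5',range(258,284),range(166,232))):
    P=np.array([w(n,t,u,v) for u in us for v in vs])
    P=P[(P[:,2]>.115)&(P[:,2]<.138)]
    for _ in range(5):
        A=np.c_[P[:,:2]-b,np.ones(len(P))];s=np.linalg.lstsq(A,P[:,2],rcond=None)[0];r=P[:,2]-A@s;P=P[abs(r)<max(.004,2*r.std())]
    print(n,len(P),s,'slope deg',np.degrees(s[:2]))
im=[cv2.resize(cv2.imread('pics/w3.png')[100:140,x-20:x+20],None,fx=9,fy=9,interpolation=cv2.INTER_CUBIC) for x in(259,367)]
cv2.imwrite('pics/c8.png',np.hstack(im))
E
```

```text
+x-y [ 0.3926 -0.6115]
-x-y [-0.2039 -0.5521]
side taps
[ 1.8581 -0.2092]
[2.581  1.2725]
side holes
[2.2078 1.0562]
[ 1.0539 -0.4154]
[ 1.2627 -1.0983]
[6.6363 3.2838]
side 1218 [-0.005   0.0042  0.1268] slope deg [-0.2885  0.2427]Traceback (most recent call last):
  File "<stdin>", line 14, in <module>
  File "look.py", line 10, in w
    i=bot.camera_info(n);K=np.array(i['camera_matrix']);R=np.array(i['R']);t=np.array(i['t'])
ValueError: time passes only in moves, steps and waits
```

Both cameras agree. Relative to the taps, the cover's holes are within about 0.6 mm in the top view. The plate is level within 0.4°, with its underside at about z = 0.122. I lower it gently by 2.1 cm.

Request:
step_arm([
  {"x": 0.05,"y": 0.05,"z": -0.5,"twist": 0,"jaw": 0},
  {"x": 0.05,"y": 0.05,"z": -1.0,"twist": 0,"jaw": 0},
  {"x": 0.05,"y": 0.05,"z": -1.5,"twist": 0,"jaw": 0},
  {"x": 0.05,"y": 0.05,"z": -1.8,"twist": 0,"jaw": 0},
  {"x": 0.05,"y": 0.05,"z": -2.0,"twist": 0,"jaw": 0},
  {"x": 0.05,"y": 0.05,"z": -2.05,"twist": 0,"jaw": 0},
  {"x": 0.05,"y": 0.05,"z": -2.05,"twist": 0,"jaw": 0},
  {"x": 0.05,"y": 0.05,"z": -2.05,"twist": 0,"jaw": 0},
])

```text
clock: 10.25
eef_pos: [0.5402, 0.1203, 0.1229]
tool_rot: [-0.525, 0.476, 0.528, 0.469]
ft_force: [0.8, -0.5, -2.6]
grip_width: 0.009
```

```bash
python3 - <<'E'
from look import *
p,d,o=grab('wrist','w6');print(o['eef_pos'],yaw(o),o['clock'],o['ft_force'],o['grip_width'])
cv2.imwrite('pics/c9w.png',cv2.resize(p[60:160,200:440,::-1],None,fx=3.3,fy=3.3,interpolation=cv2.INTER_CUBIC))
p,d,o=grab('top','t6');print(o['eef_pos'],yaw(o))
cv2.imwrite('pics/c9.png',cv2.resize(p[160:240,250:310,::-1],None,fx=7,fy=7,interpolation=cv2.INTER_CUBIC))
p,d,o=grab('side','s6');print(o['eef_pos'])
cv2.imwrite('pics/c10.png',cv2.resize(p[200:270,270:350,::-1],None,fx=8,fy=8,interpolation=cv2.INTER_CUBIC))
E
```

```text
[0.5402 0.1203 0.1229] (np.float64(96.2161371257993), np.float64(0.6016532259211298)) 10.25 [ 0.7682 -0.4571 -2.6389] 0.00899845297370419
[0.5403 0.1203 0.123 ] (np.float64(96.21596297944838), np.float64(0.5908806542371458))
[0.5403 0.1203 0.1231]
```

View pics/c9w.png

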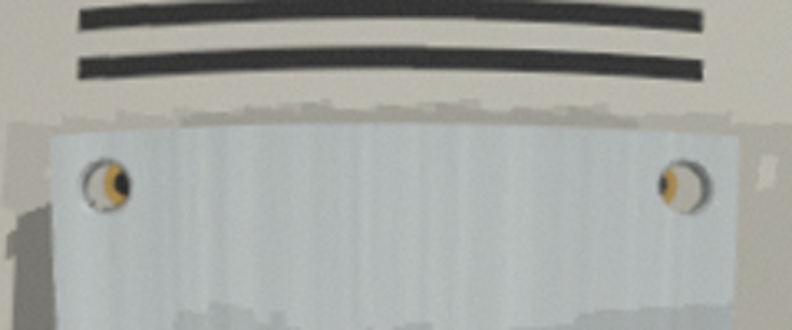

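View pics/c9.png

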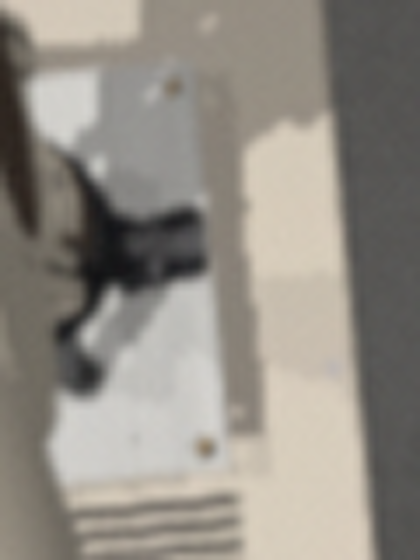

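View pics/c10.png

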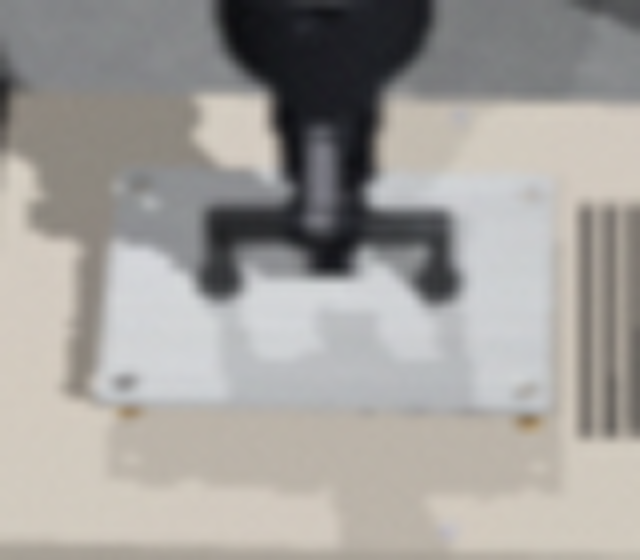

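```bash
python3 - <<'E'
from look import *
a=np.radians(6.1);R=np.array([[np.cos(a),-np.sin(a)],[np.sin(a),np.cos(a)]]);b=np.array([.5395,.1198])
for (x,y),m in [((173,87),(73,-46)),((205,447),(-73,-46))]:
    X=w('top','t6',(x+.5)/7-.5+250,(y+.5)/7-.5+160,.106)[:2]; print(1000*(R.T@(X-b)-np.array(m)/1000))
# side: cover hole vs first-look tap, both side camera
for (x,y),m in [((124,382),(73,46)),((526,391),(-73,46)),((532,192),(-73,-46)),((138,183),(73,-46))]:
    X=w('side','s6',(x+.5)/8-.5+270,(y+.5)/8-.5+200,.105)[:2]; print('side',1000*(R.T@(X-b)-np.array(m)/1000))
P=np.array([w('side','s6',u,v) for u in range(284,338) for v in range(223,250)])
P=P[(P[:,2]>.095)&(P[:,2]<.118)]
for _ in range(5):
    A=np.c_[P[:,:2]-b,np.ones(len(P))];s=np.linalg.lstsq(A,P[:,2],rcond=None)[0];r=P[:,2]-A@s;P=P[abs(r)<max(.004,2*r.std())]
print(len(P),s[2],'slope',np.degrees(s[:2]))
o=dict(zip(('eef_pos','tool_rot'),(np.load('pics/w6.npz')['eef'],np.load('pics/w6.npz')['rot'])))
for (x,y) in [(107,186),(685,187)]:
    X=wray((x+.5)/3.3-.5+200,(y+.5)/3.3-.5+60,.106,o)[:2];print('wrist hole',1000*R.T@(X-b))
# tap: inner visible insert/bore edge
for (x,y) in [(122,184),(663,185)]:
    X=wray((x+.5)/3.3-.5+200,(y+.5)/3.3-.5+60,.088,o)[:2];print('wrist tap',1000*R.T@(X-b))
E
```

```text
[-0.2143  0.2675]
[1.071  0.7842]
side [3.5278 2.1761]
side [3.7606 1.9098]
side [2.45   0.0396]
side [ 5.4053 -0.0658]
1057 0.10687160700581347 slope [-0.1183  0.0299]
wrist hole [-70.0413 -44.9171]
wrist hole [-70.1159  46.9814]
wrist tap [-70.6654 -47.3107]
wrist tap [-70.6675  48.0312]
```

Request:
step_arm([
  {"x": -0.07,"y": -0.06,"z": -0.15,"twist": 0,"jaw": 0},
  {"x": -0.07,"y": -0.06,"z": -0.2,"twist": 0,"jaw": 0},
  {"x": -0.07,"y": -0.06,"z": -0.2,"twist": 0,"jaw": 0},
  {"x": -0.07,"y": -0.06,"z": -0.2,"twist": 0,"jaw": 0},
  {"x": -0.07,"y": -0.06,"z": -0.2,"twist": 0,"jaw": 0},
  {"x": -0.07,"y": -0.06,"z": -0.2,"twist": 0,"jaw": 0},
  {"x": -0.07,"y": -0.06,"z": -0.2,"twist": 0,"jaw": 0},
  {"x": -0.07,"y": -0.06,"z": -0.2,"twist": 0,"jaw": 0},
])

```text
clock: 11.07
eef_pos: [0.5397, 0.1197, 0.1211]
tool_rot: [-0.525, 0.476, 0.528, 0.469]
ft_force: [0.5, 0.2, -2.9]
grip_width: 0.0085
```

```bash
python3 - <<'E'
from look import *
o=bot.get_obs();print(o['eef_pos'],yaw(o),o['clock'],o['ft_force'],abs(o['joint_vel']).max(),o['grip_width'])
p,d,o=grab('wrist','w7')
cv2.imwrite('pics/c11.png',cv2.resize(p[60:160,200:440,::-1],None,fx=3.3,fy=3.3,interpolation=cv2.INTER_CUBIC))
E
```

```text
[0.5397 0.1197 0.1211] (np.float64(96.2124711235665), np.float64(0.5796321594005547)) 11.0667 [ 0.4615  0.2099 -2.9119] 0.003023428799316769 0.008532291992944814
```

View pics/c11.png

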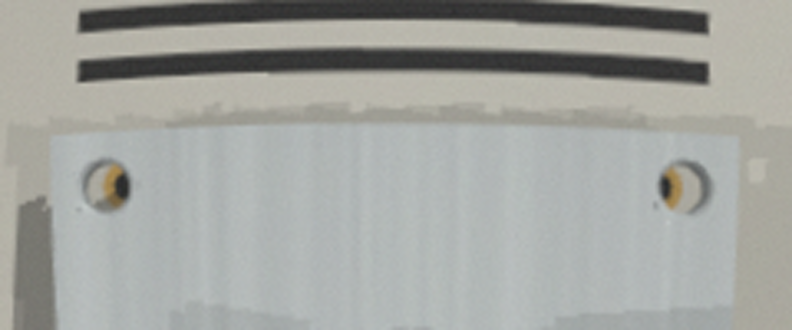

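The bores show symmetrically at (122,185) and (665,187), level with the hole centres. The arm is still, and the wrist carries only the cover's weight of about 2.9 N. Handing in.

```bash
python3 -c "
from workcell import bot
print(bot.job_done())"
```

```text
the job is handed in; nothing more can be done
None
```

I pushed the battery carrier home, picked up the larger cover by its handle, and handed in at 11.1 s while holding it over the bay. No verdict is reported.

- **Carrier:** It stopped against a hard stop, taking 11.5 N with no further travel. Top-camera depth then put the grip 28 mm to the +x side of the bay's centre, which is the home position.
- **Height and level:** The underside is about 101 mm above the table, roughly 11 mm above the gasket. The plate was level within about 0.3° in the last depth check, taken just before a final 2 mm lowering.
- **Hole alignment:** Before a last correction of 0.7 mm in x and 0.6 mm in y, the top and wrist cameras put the cover's holes within about 1 mm of the tapped holes. The final wrist picture shows a tapped hole in each of the two cover holes on the robot's side, symmetrically placed. The other two were not seen by that camera.
- **Contact:** The wrist carries only the cover's weight, about 2.9 N, so the cover is not touching the instrument.
- **Disagreement:** The side camera's raw readings were off by 2 to 5 mm in x, and its readings of the tapped holes themselves were off by about 2 mm the same way. Set against those tap readings, it agreed within about 1.5 mm, except at the shadowed (+x, −y) hole, which read about 3 mm off and which I judged a poor reading.
- **Other things:** I touched nothing else, though I made no final check of where the small cover, dish and screwdriver lie.

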